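# Set out test supplies on the staging rail in order of height

### The job

Set out the four supplies standing loose along the front of the worktop (test-strip canister, dropper bottle, carton, flat box) on the low staging rail in order of height, one centred on each dark pad: the tallest on the pad next to the rail's high end stop, falling to the lowest next to the low end stop. Stand them all upright on their bases, with the two boxes square to the rail and the carton's longer side running along it.

Things in the scene. Friction and masses are not known exactly. Their poses are not given: they have to be found in the camera images.
- canister: Canister of test strips: round, dark screw cap, 122 mm tall; body 42 mm in diameter up to 98 mm, cap 44 mm in diameter above. About 55 g (up to 80 g). Stands upright. Origin at the centre of its underside, z up.
- dropper: Small white reagent dropper bottle with a tapered teal cap, the only one at the front of the worktop (others at the back are not meant): 80 mm tall; round body 30 mm in diameter up to 55 mm, cap 20 mm and narrower above. About 35 g (up to 50 g). Stands upright. Origin at the centre of its underside, z up.
- carton: Upright white carton with a red band: 46 mm (its x) by 72 mm (its y, the longer side), 60 mm tall (z). About 80 g (up to 115 g). Origin at the centre of its underside, z up.
- flat_box: Low square white-and-grey box: 55 mm (x) by 55 mm (y), 22 mm tall (z). About 70 g (up to 100 g). Origin at the centre of its underside, z up.
- rail: Staging rail, fixed to the worktop: flat aluminium bar 70 mm (x) by 430 mm (y, its length), top face 8 mm above the worktop. Four flush dark rubber pads, 56 mm square, in a row on its centre line at y = -150, -50, +50 and +150 mm in its frame. Origin at the centre of its underside, z up. Which end carries the high stop differs from start to start.
- high_stop: High end stop: aluminium plate 66 mm across the rail, 8 mm thick, 80 mm tall, fixed upright on one end of the rail, 211 mm from the rail's middle; the centres of the four pads lie 61, 161, 261 and 361 mm from it along the rail. Origin at the centre of its underside, on the rail's top face.
- low_stop: Low end stop: the same plate but only 20 mm tall, on the other end of the rail, 211 mm from its middle. Origin at the centre of its underside, on the rail's top face.
Not all that is in view belongs to the job. What is shaped like the dropper but green or yellow is not meant.

How it is judged (in metres and radians):
At the end, for the whole second after the job is handed in: From the high end stop on, canister, dropper bottle, carton and flat box stand on the first to fourth pad, within 15 mm of its centre along and across the rail, upright within 0.1 rad and at rest; the carton's longer side along the rail and the flat box square to it, both within 0.2 rad (horizontal distance between canister and high_stop between 0.046 and 0.076 m and x of canister in the frame of rail between -0.015 and 0.015 m and z of canister in the frame of rail between 0.004 and 0.012 m and angle between each of canister, dropper, carton, flat_box's own z axis and vertical below 0.1 rad and linear speed of each of canister, dropper, carton, flat_box below 0.02 m/s and angular speed of each of canister, dropper, carton, flat_box below 0.2 rad/s and horizontal distance between dropper and high_stop between 0.146 and 0.176 m and x of dropper in the frame of rail between -0.015 and 0.015 m and z of dropper in the frame of rail between 0.004 and 0.012 m and horizontal distance between carton and high_stop between 0.246 and 0.276 m and x of carton in the frame of rail between -0.015 and 0.015 m and z of carton in the frame of rail between 0.004 and 0.012 m and horizontal distance between flat_box and high_stop between 0.346 and 0.376 m and x of flat_box in the frame of rail between -0.015 and 0.015 m and z of flat_box in the frame of rail between 0.004 and 0.012 m and angle between the y axis of carton and the y axis of rail, either way round below 0.2 rad and (angle between the y axis of flat_box and the x axis of rail, either way round below 0.2 rad or angle between the y axis of flat_box and the y axis of rail, either way round below 0.2 rad)); the robot touches nothing.
It also fails if it takes over 106 s, if anything falls off the work surface, if the arm or the gripper's body presses on something with over 40 N, if the wrist force passes 120 N, or if a joint passes its speed limit or range.

### The arm

A 7-joint arm with a two-finger parallel gripper is mounted at the origin on a cart in front of the work surface, level with it; the furniture and walls round the work are solid. World frame = base frame: x ahead of the robot, y to its left, z up, the work surface at z = 0. Lengths are in m, angles in degrees, forces in N, time in s.
With the tool pointing down it reaches from about 0.425 to 0.8 m from the base axis. Payload 8.3 kg.
Tool frame: the origin (TCP) lies at the very end of the fingers, on their centre line; the grasp point (between the pads) lies 19 mm behind it (manip.tcp_to_grasp is the distance from the TCP to the grasp point, in m); z points along the fingers, x is the direction in which the jaws open and shut, and the axes are right-handed (so a half turn about z gives the same grasp; the last joint's range is limited). The gripper opens to 85 mm and grips with 20 to 120 N. Pads are 22 mm wide; open, the fingers measure 114 mm over their backs; the gripper's body (76 mm by 85 mm) begins 54 mm behind the grasp point. The pads swing forward as they close: fully open they stand 13 mm farther back than shut.
Start: joints at [-74.479, 21.967, 0.94, 78.501, -0.361, 79.538, -2.664], TCP at [0.205, 0.591, 0.203] pointing down, gripper open.
Joint ranges: [-169.22, 169.22], [-14.56, 117.87], [-87.37, 89.26], [10.42, 133.3], [-82.24, 262.24], [0.94, 117.77], [-172.7, 172.7]. Speed limits (degrees/s): [136.94, 136.94, 172.46, 172.46, 180, 180, 180].

### API

Orientations are given as [roll, pitch, yaw] about the fixed x, y, z axes, in that order (R = Rz(yaw) Ry(pitch) Rx(roll)).
In Python, from station import manip gives the robot as it stands.
- The arm moves only by the shell command python3 -m handwheel 'ROWS' [FORCE]. ROWS is a JSON object of lists of equal length, an entry for each row: "jaw": the opening, from -1 (shut) to 1 (fully open); "xyz": the shift along the tool's x, y, z in mm, a list of three; "dr": the turn, a rotation vector about the tool's x, y, z in degrees, a list of three. A call has 1 to 12 rows; each row shifts and turns the pose as measured when the row begins, along the tool's axes as they then stand; what a row does not reach is not made up. A row lasts 1/12 s, in which the tool goes at most 41.7 mm and 7.16 degrees, less where a joint would pass 70% of its speed; a pose out of reach is approached as far as the arm can. A call is refused whole if a number of a shift passes 41.7 or a number of a turn 7.16, either way. A call with a gripper value outside its range is refused whole. The fingers move at their own pace and stop on an object; FORCE is the grip in N (left out, the last holds). Time passes only in rows, so rows that do not move let the fingers close. It gives the time, the measured TCP pose, the force and the opening at its end, in the units of the state.
- manip.state(): the state, without advancing time (a new reading comes with each control period).
- manip.grab_frame(name): name is "scene" or "top" or "wrist"; returns (picture, depth): 384x512x3 uint8, blue, green, red; 384x512 float32, m along the optical axis (not along the pixel's ray), 0 where there is no reading.
- manip.calibration(name): a dict with "vfov" (degrees; the focal length in pixels is half the picture's height over the tangent of half this angle, whatever the lens; pixels are square), "cx", "cy" (the principal point, pixels), "cam_to_world" (4x4, takes a point from camera to world coordinates). Camera axes: x right, y up, looking along -z (the intrinsics and any distortion apply to the point x, -y, -z); pixel columns grow to the right and rows downward; lengths in m; the calibration is good to about 2 mm. A picture is of the moment at which its call begins: read the wrist's pose just before it. calibration takes no time and is no camera call; for the wrist camera it gives the pose at the moment of the call.
- manip.hand_in(): hands the job in, once; it reports no verdict.
The state is a dict: "time": time; "joint_pos": joint angles; "dq": joint speeds; "effort": joint torques, N m; "tool_pos": TCP position; "eef_rot": TCP orientation; "contact_force": force on the tool from outside, world axes, zero at the start; "wrist_torque": the same for the moment, N m; "opening": opening from 0.0 (shut) to 1.0 (fully open).
Only numpy, scipy, OpenCV 4.12 (cv2) and the standard library are available. Lean on these libraries where they do the work, as an engineer would, in place of code of your own. Each camera call takes 0.05 s, during which the arm holds its last target. There are 200 camera calls.

## Working session

There is one attempt and no reset: what is moved stays moved. The work goes in short steps, Python scripts to look and compute and a shell command to move; the robot and the scene stay as the last step left them, time stands still between calls to the robot, and variables do not carry over. Pictures are saved under pics/ and viewed, about 12 in all and at most 16, crops included, and the job is handed in when it is done.

```bash
mkdir -p pics; ls; python3 - <<'E'
from station import manip
import cv2,numpy as np
for n in ("scene","top"):
    im,d=manip.grab_frame(n); cv2.imwrite(f"pics/{n}0.png",im); np.savez(f"{n}0.npz",im=im,d=d)
    c=manip.calibration(n); print(n,c)
print(manip.state(), manip.tcp_to_grasp)
E
```

```text
pics
scene {'vfov': 45.365113205976634, 'cx': 247.29466251035961, 'cy': 186.77359830652026, 'cam_to_world': array([[-0.99789295,  0.04924106, -0.04224896,  0.42928152],
       [-0.05929498, -0.4277748 ,  0.90193837,  1.27583144],
       [ 0.02633936,  0.9025431 ,  0.4297932 ,  0.63341882],
       [ 0.        ,  0.        ,  0.        ,  1.        ]])}
top {'vfov': 55.20937322150868, 'cx': 258.3087174668744, 'cy': 187.96069947514195, 'cam_to_world': array([[-0.17133582,  0.96507914, -0.19815725,  0.28466853],
       [-0.98519638, -0.16898874,  0.02882516,  0.02021097],
       [-0.00566778,  0.20016259,  0.9797463 ,  0.94319793],
       [ 0.        ,  0.        ,  0.        ,  1.        ]])}
{'time': 0.1, 'joint_pos': array([-74.48117264,  22.01124186,   0.9386084 ,  78.55551582,
        -0.36136168,  79.53754419,  -2.66498314]), 'dq': array([-0.0283159 , -0.1280909 , -0.05949895, -0.15978484, -0.02670877,
        0.05447855,  0.09038919]), 'effort': array([ 4.52605964e-03, -6.29144382e+01,  8.48087166e-01, -3.72759461e+01,
        1.66021613e-02,  1.05874203e-02,  3.21015619e-06]), 'tool_pos': array([0.20454697, 0.59004827, 0.20216837]), 'eef_rot': array([1.79998751e+02, 1.01480819e-01, 7.08797371e+01]), 'contact_force': array([ 0.59349825,  0.39097324, -0.94637269]), 'wrist_torque': array([-0.04612257,  0.00223971,  0.02580768]), 'opening': 1.0052420206431725} 0.0187
```

View pics/top0.png

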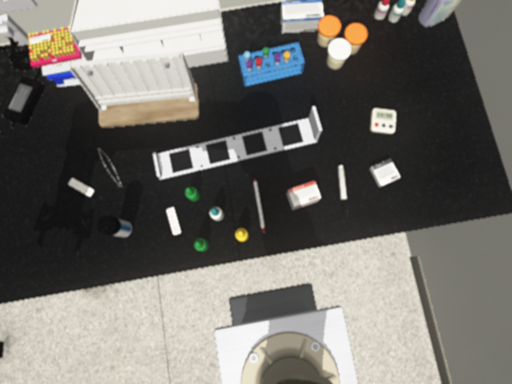

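View pics/scene0.png

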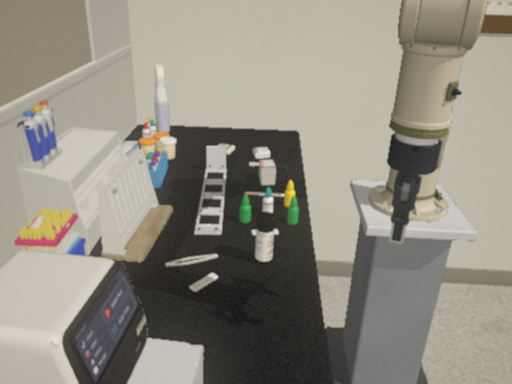

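```bash
cat > h.py <<'E'
import numpy as np,cv2
from station import manip
def ray(c,u,v,z,h=384):
    f=h/2/np.tan(np.radians(c['vfov']/2)); M=np.array(c['cam_to_world'])
    u=np.atleast_1d(u).astype(float);v=np.atleast_1d(v).astype(float)
    d=np.c_[(u-c['cx'])/f,-(v-c['cy'])/f,-np.ones(len(u))]@M[:3,:3].T
    o=M[:3,3]; return o+d*((z-o[2])/d[:,2])[:,None]
def pts(c,depth):
    h,w=depth.shape; f=h/2/np.tan(np.radians(c['vfov']/2)); M=np.array(c['cam_to_world'])
    v,u=np.mgrid[:h,:w]
    p=np.dstack([(u-c['cx'])/f*depth,-(v-c['cy'])/f*depth,-depth])
    return p@M[:3,:3].T+M[:3,3]
E
python3 - <<'E'
from h import *
z=np.load('top0.npz');im,d=z['im'],z['d'];c=manip.calibration('top')
P=pts(c,d)
cv2.imwrite('pics/crop0.png',cv2.resize(im[95:260,60:420],None,fx=2.2,fy=2.2,interpolation=cv2.INTER_CUBIC))
for n,u,v in [('table',350,220),('canister',120,228),('cap',106,226),('dropper',216,213),('carton',304,194),('flat',385,172),('timer',383,121),('hi',316,122),('lo',157,163),('pad1',290,134),('pad4',180,159)]:
    print(n,P[v,u].round(3))
m=(P[...,2]>0.012)&(P[...,2]<0.2)&(d>0)
n,l,s,ce=cv2.connectedComponentsWithStats(m.astype(np.uint8))
for i in range(1,n):
    if s[i,4]>40: q=P[l==i]; print(ce[i].round(),s[i,4],q.mean(0).round(3),'zmax',q[:,2].max().round(3))
E
```

```text
table [ 0.352 -0.226 -0.   ]
canister [0.419 0.328 0.089]
cap [0.424 0.348 0.121]
dropper [0.419 0.105 0.069]
carton [ 0.429 -0.113  0.06 ]
flat [ 0.456 -0.336  0.021]
timer [ 0.595 -0.367  0.016]
hi [ 0.598 -0.175  0.083]
lo [0.58  0.24  0.027]
pad1 [ 0.605 -0.116  0.006]
pad4 [0.586 0.183 0.009]
[111.  48.] 20232 [0.869 0.3   0.113] zmax 0.198
[323.  28.] 2688 [ 0.869 -0.254  0.056] zmax 0.072
[382.   8.] 174 [ 0.912 -0.433  0.04 ] zmax 0.071
[401.   8.] 300 [ 0.902 -0.485  0.04 ] zmax 0.078
[486.  53.] 5637 [ 0.713 -0.649  0.074] zmax 0.19
[271.  61.] 1683 [ 0.798 -0.098  0.054] zmax 0.089
[174. 108.] 45 [0.73  0.18  0.013] zmax 0.016
[148. 109.] 56 [0.74  0.25  0.013] zmax 0.015
[163. 112.] 47 [0.723 0.211 0.013] zmax 0.016
[315. 123.] 269 [ 0.605 -0.176  0.061] zmax 0.093
[383. 119.] 528 [ 0.599 -0.368  0.016] zmax 0.022
[157. 164.] 107 [0.577 0.241 0.025] zmax 0.031
[385. 171.] 474 [ 0.457 -0.336  0.022] zmax 0.028
[343. 190.] 229 [ 0.429 -0.221  0.015] zmax 0.019
[303. 194.] 621 [ 0.43  -0.112  0.056] zmax 0.066
[192. 193.] 147 [0.482 0.158 0.051] zmax 0.081
[216. 213.] 143 [0.422 0.105 0.052] zmax 0.083
[114. 226.] 562 [0.426 0.339 0.096] zmax 0.127
[242. 234.] 129 [0.36  0.053 0.055] zmax 0.082
[201. 244.] 148 [0.353 0.153 0.053] zmax 0.082
[290. 361.] 3492 [ 0.061 -0.008  0.052] zmax 0.2
```

View pics/crop0.png

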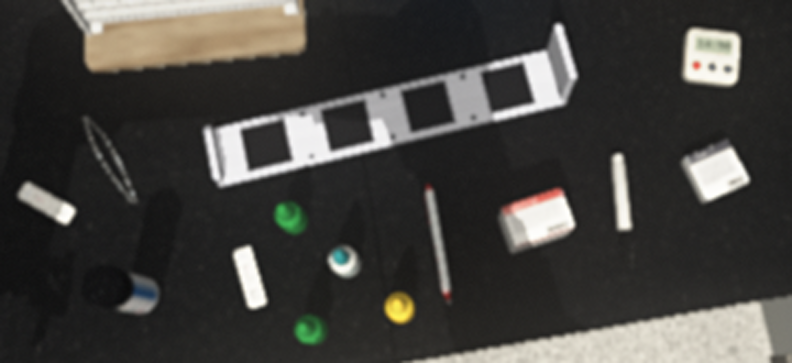

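```bash
cat > m.py <<'E'
from h import *
z=np.load('top0.npz');im,d=z['im'],z['d'];c=manip.calibration('top')
P=pts(c,d)
def rect(cx,cy,zt,r,tol=.008):
    m=np.zeros(d.shape,np.uint8); cv2.circle(m,(cx,cy),r,1,-1)
    m&=(abs(P[...,2]-zt)<tol).astype(np.uint8)
    m=cv2.morphologyEx(m,cv2.MORPH_OPEN,np.ones((3,3)))
    v,u=np.nonzero(m); w=ray(c,u,v,zt)[:,:2]
    (x,y),(a,b),t=cv2.minAreaRect((w*1000).astype(np.float32))
    print((cx,cy),'rect c',round(x,1),round(y,1),'sz',round(a,1),round(b,1),'ang',round(t,1),'mean',(w.mean(0)*1000).round(1),len(u))
rect(304,190,.060,26,.006); rect(385,172,.022,24,.007); rect(106,226,.122,20,.01)
hsv=cv2.cvtColor(im,cv2.COLOR_BGR2HSV)
m=cv2.inRange(hsv,(80,70,40),(105,255,255)); m2=np.zeros_like(m); cv2.circle(m2,(216,213),14,255,-1)
v,u=np.nonzero(m&m2); print('teal',u.mean(),v.mean(),len(u),(ray(c,u,v,.072).mean(0)*1000).round(1), P[v,u].mean(0).round(4))
g=cv2.cvtColor(im,cv2.COLOR_BGR2GRAY)
C=[]
for (x,y) in [(290,134),(254,142),(217,151),(181,160)]:
    k=np.zeros_like(g); cv2.circle(k,(x,y),16,255,-1)
    t=((g<70)&(k>0)).astype(np.uint8); n,l,s,ce=cv2.connectedComponentsWithStats(t); i=l[y,x]
    cnt,_=cv2.findContours((l==i).astype(np.uint8),0,2); r=cv2.minAreaRect(cnt[0]); 
    w=ray(c,r[0][0],r[0][1],.008)[0]; w2=ray(c,*ce[i],.008)[0]; print('pad',r,s[i,4],(w*1000).round(1),(w2*1000).round(1)); C.append(w2[:2])
C=np.array(C);e=C[0]-C[3];s=C.mean(0)
vx,vy,x0,y0=cv2.fitLine(C.astype(np.float32),cv2.DIST_L2,0,.01,.01).ravel(); u=np.array([vx,vy]);u*=np.sign(u@e)
print('rail mid',s,'dir to high',u,'ang',np.degrees(np.arctan2(u[1],u[0])),'len',np.linalg.norm(e))
for k in (150,50,-50,-150): print((s*1000+u*k).round(1))
E
python3 m.py
```

```text
(304, 190) rect c 431.8 -114.2 sz 45.3 70.2 ang 8.6 mean [ 431.6 -114.1] 523
(385, 172) rect c 457.7 -336.9 sz 55.3 57.4 ang 13.2 mean [ 457.9 -336.6] 454
(106, 226) rect c 428.3 345.4 sz 43.4 40.4 ang 80.1 mean [427.8 344.8] 302
teal 214.23684210526315 211.02631578947367 38 [423.6 108.1  72. ] [0.4232 0.1079 0.0742]
pad ((289.9706115722656, 134.3823699951172), (17.220029830932617, 18.675241470336914), 75.96376037597656) 316 [ 603.5 -115.9    8. ] [ 603.3 -116.     8. ]
pad ((254.08827209472656, 142.8529510498047), (18.19017219543457, 19.16031265258789), 75.96376037597656) 349 [596.7 -17.3   8. ] [596.4 -17.    8. ]
pad ((217.50001525878906, 151.5), (17.70509910583496, 19.160314559936523), 75.96376037597656) 332 [589.9  82.5   8. ] [590.3  82.7   8. ]
pad ((180.46470642089844, 160.3411865234375), (17.35443687438965, 18.330625534057617), 77.47119140625) 317 [582.7 182.6   8. ] [582.4 182.4   8. ]
rail mid [0.59310457 0.03303548] dir to high [ 0.0688439  -0.99762744] ang -86.05241 len 0.29920121217896817
[ 603.4 -116.6]
[596.5 -16.8]
[589.7  82.9]
[582.8 182.7]
```

```bash
cat > c.py <<'E'
import sys; from h import *
from scipy.spatial.transform import Rotation as Ro
s=manip.state(); R=Ro.from_euler('xyz',s['eef_rot'],degrees=True)
x=np.array([float(a) for a in sys.argv[1:4]]); yaw=float(sys.argv[4])
T=Ro.from_euler('xyz',[180,0,yaw],degrees=True)
print('t',round(s['time'],2),'pos',(s['tool_pos']*1000).round(1),'rpy',s['eef_rot'].round(1),'open',round(s['opening'],3),'F',s['contact_force'].round(1))
print('shift tool',R.inv().apply(x-s['tool_pos']*1000).round(1),'dr',np.degrees((R.inv()*T).as_rotvec()).round(2),'shift in target axes',T.inv().apply(x-s['tool_pos']*1000).round(1))
E
python3 -m handwheel '{"jaw":[1,1,1,1,1,1,1,1,1,1],"xyz":[[0,0,0],[0,0,0],[0,0,0],[0,0,0],[0,0,0],[0,0,0],[0,0,0],[0,0,0],[0,0,0],[0,0,0]],"dr":[[0,0,6.7],[0,0,6.7],[0,0,6.7],[0,0,6.7],[0,0,6.7],[0,0,6.7],[0,0,6.7],[0,0,6.7],[0,0,6.7],[0,0,6.7]]}' 40
python3 c.py 428 345 200 4
```

```text
time: 0.93
tool_pos: [0.2037, 0.5867, 0.1959]
eef_rot: [179.3, 0.2, 0.9]
contact_force: [0.3, 0.7, 0.1]
opening: 1.0
t 0.93 pos [203.7 586.7 195.9] rpy [179.3   0.2   0.9] open 1.0 F [0.3 0.7 0.1]
shift tool [220.3 245.5  -1.9] dr [ 0.73  0.26 -3.05] shift in target axes [206.9 256.8  -4.1]
```

```bash
python3 -m handwheel '{"jaw":[1,1,1,1,1,1,1,1,1,1],"xyz":[[24,27,-1],[24,27,-1],[24,27,-1],[24,27,-1],[24,27,-1],[24,27,-1],[24,27,-1],[24,27,-1],[24,27,0],[4,2,0]],"dr":[[0.7,0,-3],[0,0,0],[0,0,0],[0,0,0],[0,0,0],[0,0,0],[0,0,0],[0,0,0],[0,0,0],[0,0,0]]}'
python3 c.py 428 345 60 4
python3 - <<'E'
from h import *
c=manip.calibration('wrist'); im,d=manip.grab_frame('wrist'); cv2.imwrite('pics/w1.png',im)
P=pts(c,d); print(c['cam_to_world'].round(3)); m=(P[...,2]>.112)&(P[...,2]<.135)&(d>0); print(m.sum(), P[m].mean(0) if m.any() else 0)
v,u=np.nonzero(m); print(u.min(),u.max(),v.min(),v.max(), P[m].min(0),P[m].max(0))
E
```

```text
time: 1.77
tool_pos: [0.4384, 0.3436, 0.1969]
eef_rot: [179.5, 0.7, 3.6]
contact_force: [0.3, -0.9, 0.3]
opening: 0.999
t 1.77 pos [438.4 343.6 196.9] rpy [179.5   0.7   3.6] open 0.999 F [ 0.3 -0.9  0.3]
shift tool [ -8.7  -3.2 137. ] dr [ 0.46  0.69 -0.35] shift in target axes [-10.3  -2.2 136.9]
[[ 0.998 -0.065 -0.006  0.435]
 [ 0.064  0.954  0.292  0.417]
 [-0.013 -0.291  0.957  0.366]
 [ 0.     0.     0.     1.   ]]
2320 [0.42853986 0.34879192 0.1208933 ]
217 272 156 210 [0.40679883 0.32598792 0.11205783] [0.45007828 0.36882885 0.12333129]
```

View pics/w1.png

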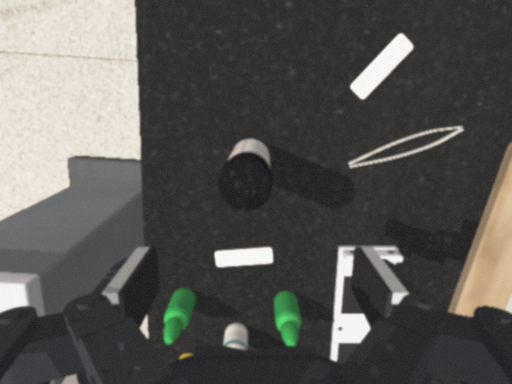

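```bash
python3 -m handwheel '{"jaw":[1,1,1,1,1,1],"xyz":[[-6,-2,20],[-4,-3,20],[0,0,25],[0,0,25],[0,0,25],[0,0,16]],"dr":[[0.4,0.7,-0.3],[0,0,0],[0,0,0],[0,0,0],[0,0,0],[0,0,0]]}'
python3 c.py 428.5 347 60 4
```

```text
time: 2.32
tool_pos: [0.4275, 0.3526, 0.0642]
eef_rot: [-179.6, -0.3, 3.9]
contact_force: [-0.0, 0.4, -0.0]
opening: 0.999
t 2.32 pos [427.5 352.6  64.2] rpy [-179.6   -0.3    3.9] open 0.999 F [-0.   0.4 -0. ]
shift tool [0.6 5.7 4.2] dr [-0.37 -0.27 -0.12] shift in target axes [0.6 5.7 4.2]
```

```bash
python3 -m handwheel '{"jaw":[1,1,-1,-1,-1,-1,-1,-1,-1,-1],"xyz":[[0.6,5.7,2],[0,0,0],[0,0,0],[0,0,0],[0,0,0],[0,0,0],[0,0,0],[0,0,0],[0,0,0],[0,0,0]],"dr":[[-0.3,-0.2,0],[0,0,0],[0,0,0],[0,0,0],[0,0,0],[0,0,0],[0,0,0],[0,0,0],[0,0,0],[0,0,0]]}' 30
python3 c.py 603.4 -116.6 160 4
```

```text
time: 3.15
tool_pos: [0.4268, 0.3485, 0.0632]
eef_rot: [-179.9, 0.0, 4.0]
contact_force: [-0.3, 0.8, 0.2]
opening: 0.494
t 3.15 pos [426.8 348.5  63.2] rpy [-179.9    0.     4. ] open 0.494 F [-0.3  0.8  0.2]
shift tool [143.3 476.3 -97.3] dr [-0.06  0.01  0.05] shift in target axes [143.7 476.3 -96.8]
```

```bash
python3 -m handwheel '{"jaw":[-1,-1,-1,-1,-1,-1,-1,-1,-1,-1,-1,-1],"xyz":[[0,0,-10],[0,0,-25],[0,0,-30],[0,10,-30],[5,20,0],[10,30,0],[10,34,0],[10,34,0],[10,34,0],[10,34,0],[10,34,0],[10,34,0]],"dr":[[0,0,0],[0,0,0],[0,0,0],[0,0,0],[0,0,0],[0,0,0],[0,0,0],[0,0,0],[0,0,0],[0,0,0],[0,0,0],[0,0,0]]}'
python3 c.py 603.4 -116.6 160 4
```

```text
time: 4.15
tool_pos: [0.5218, 0.0913, 0.1713]
eef_rot: [-179.6, -0.3, 5.2]
contact_force: [1.5, 1.0, -0.6]
opening: 0.493
t 4.15 pos [521.8  91.3 171.3] rpy [-179.6   -0.3    5.2] open 0.493 F [ 1.5  1.  -0.6]
shift tool [ 62.5 214.5  10.1] dr [-0.42 -0.25  1.16] shift in target axes [ 66.9 213.1  11.3]
```

```bash
python3 -m handwheel '{"jaw":[-1,-1,-1,-1,-1,-1,-1,-1,-1],"xyz":[[10,34,2],[10,34,2],[10,34,2],[10,32,2],[9,30,2],[7,22,1],[6,15,0],[3,8,0],[0,0,0]],"dr":[[-0.4,-0.2,1.1],[0,0,0],[0,0,0],[0,0,0],[0,0,0],[0,0,0],[0,0,0],[0,0,0],[0,0,0]]}'
python3 c.py 603.4 -116.6 72 4
```

```text
time: 4.9
tool_pos: [0.6049, -0.1342, 0.1679]
eef_rot: [179.8, -0.4, 3.3]
contact_force: [-0.6, -0.3, -1.0]
opening: 0.491
t 4.9 pos [ 604.9 -134.2  167.9] rpy [179.8  -0.4   3.3] open 0.491 F [-0.6 -0.3 -1. ]
shift tool [ -1.1 -18.   95.8] dr [ 0.16 -0.4  -0.65] shift in target axes [ -0.3 -17.7  95.9]
```

```bash
python3 -m handwheel '{"jaw":[-1,-1,-1,-1,-1,-1],"xyz":[[0,-10,0],[0,-8,10],[0,0,22],[0,0,22],[0,0,17],[0,0,5]],"dr":[[0.1,-0.4,-0.6],[0,0,0],[0,0,0],[0,0,0],[0,0,0],[0,0,0]]}'
python3 c.py 603.4 -116.6 72 4
```

```text
time: 5.4
tool_pos: [0.6049, -0.101, 0.0903]
eef_rot: [-179.7, -0.2, 4.7]
contact_force: [-0.7, 0.6, -0.2]
opening: 0.492
t 5.4 pos [ 604.9 -101.    90.3] rpy [-179.7   -0.2    4.7] open 0.492 F [-0.7  0.6 -0.2]
shift tool [-2.8 15.6 18.2] dr [-0.3  -0.24  0.74] shift in target axes [-2.6 15.5 18.3]
```

```bash
python3 -m handwheel '{"jaw":[-1,-1,-1,-1],"xyz":[[-2,7,0],[-1,3,3],[0,1,3],[0,0,0]],"dr":[[-0.2,-0.2,0.7],[0,0,0],[0,0,0],[0,0,0]]}'
python3 c.py 603.4 -116.6 72 4
```

```text
time: 5.73
tool_pos: [0.602, -0.1061, 0.0833]
eef_rot: [-179.8, 0.1, 4.4]
contact_force: [-0.1, 0.5, -0.5]
opening: 0.491
t 5.73 pos [ 602.  -106.1   83.3] rpy [-1.798e+02  1.000e-01  4.400e+00] open 0.491 F [-0.1  0.5 -0.5]
shift tool [ 0.6 10.7 11.2] dr [-0.25  0.1   0.43] shift in target axes [ 0.7 10.6 11.3]
```

```bash
python3 -m handwheel '{"jaw":[-1,-1,-1,-1],"xyz":[[1,9,4],[0,2,3],[0,0,3],[0,0,1]],"dr":[[-0.2,0,0.4],[0,0,0],[0,0,0],[0,0,0]]}'
python3 c.py 603.4 -116.6 72 4
```

```text
time: 6.07
tool_pos: [0.6056, -0.1193, 0.0739]
eef_rot: [180.0, -0.2, 3.9]
contact_force: [0.3, -1.0, 0.2]
opening: 0.494
t 6.07 pos [ 605.6 -119.3   73.9] rpy [180.   -0.2   3.9] open 0.494 F [ 0.3 -1.   0.2]
shift tool [-2.  -2.8  1.9] dr [ 0.03 -0.16 -0.08] shift in target axes [-2.  -2.8  1.9]
```

```bash
python3 -m handwheel '{"jaw":[-1,-1,-1,-1],"xyz":[[-1.5,-2,2],[0,0,1.5],[0,0,0],[0,0,0]],"dr":[[0,-0.1,0],[0,0,0],[0,0,0],[0,0,0]]}'
python3 c.py 603.4 -116.6 72 4
```

```text
time: 6.4
tool_pos: [0.6037, -0.1177, 0.0697]
eef_rot: [180.0, -0.0, 3.9]
contact_force: [-0.5, -0.3, -0.6]
opening: 0.491
t 6.4 pos [ 603.7 -117.7   69.7] rpy [180.   -0.    3.9] open 0.491 F [-0.5 -0.3 -0.6]
shift tool [-0.2 -1.1 -2.3] dr [ 0.03 -0.03 -0.14] shift in target axes [-0.2 -1.1 -2.3]
```

```bash
python3 -m handwheel '{"jaw":[-1,-1,-1],"xyz":[[0,0,1.5],[0,0,0],[0,0,0]],"dr":[[0,0,0],[0,0,0],[0,0,0]]}'
python3 - <<'E'
from h import *
im,d=manip.grab_frame('scene'); cv2.imwrite('pics/s1.png',cv2.resize(im[100:260,140:340],None,fx=3.5,fy=3.5,interpolation=cv2.INTER_CUBIC))
E
```

```text
time: 6.65
tool_pos: [0.6042, -0.1176, 0.0689]
eef_rot: [180.0, -0.1, 3.9]
contact_force: [-0.7, 0.3, -0.5]
opening: 0.491
```

View pics/s1.png

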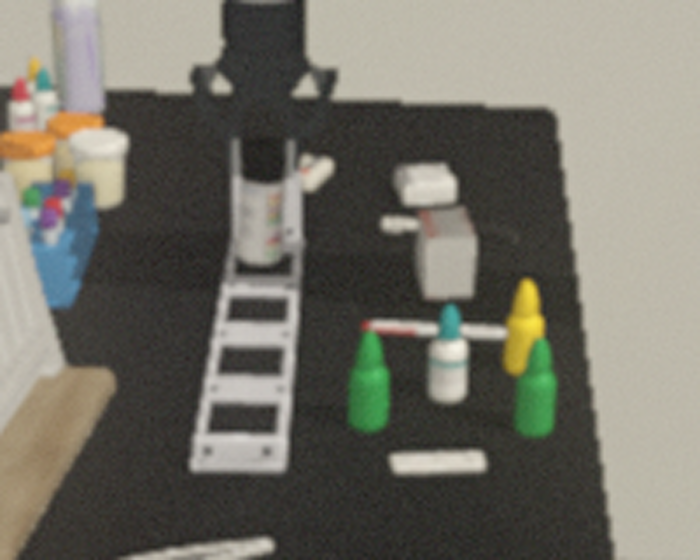

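```bash
python3 -m handwheel '{"jaw":[0.1,0.2,0.4,0.7,0.7,0.7,0.7,0.7,0.7,0.7],"xyz":[[0,0,0],[0,0,0],[0,0,0],[0,0,0],[0,0,-10],[0,0,-25],[0,0,-35],[0,0,-35],[0,0,-20],[0,0,-5]],"dr":[[0,0,0],[0,0,0],[0,0,0],[0,0,0],[0,0,0],[0,0,0],[0,0,0],[0,0,0],[0,0,0],[0,0,0]]}'
python3 - <<'E'
from h import *
c=manip.calibration('wrist'); im,d=manip.grab_frame('wrist'); cv2.imwrite('pics/w2.png',im)
P=pts(c,d); m=(P[...,2]>.122)&(P[...,2]<.14)&(d>0); n,l,s,ce=cv2.connectedComponentsWithStats(m.astype(np.uint8))
for i in range(1,n):
    if s[i,4]>300: q=P[l==i]; print(ce[i],s[i,4],q.min(0),q.max(0),q.mean(0))
E
python3 c.py 423 107 120 94
```

```text
time: 7.53
tool_pos: [0.6014, -0.1172, 0.2042]
eef_rot: [180.0, 0.3, 3.8]
contact_force: [0.4, -0.9, -0.0]
opening: 0.848
[263.9403247  189.42343133] 2279 [ 0.58586621 -0.13860586  0.12201137] [ 0.62887349 -0.09522823  0.13258463] [ 0.60725297 -0.11564533  0.12895415]
t 7.58 pos [ 601.7 -117.4  204.3] rpy [180.    0.2   3.8] open 0.854 F [ 0.8 -0.1  1.1]
shift tool [-163.  -235.9   84.8] dr [ -0.15   0.21 -90.17] shift in target axes [ 236.3 -162.6   84.3]
```

View pics/w2.png

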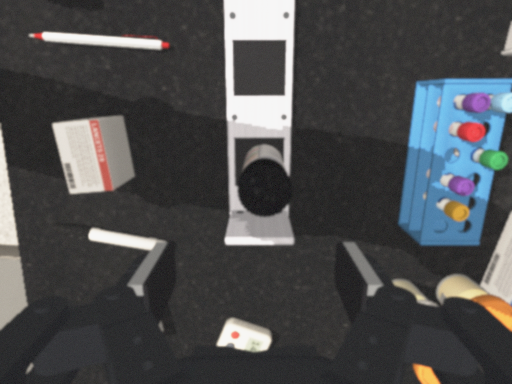

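```bash
python3 -m handwheel '{"jaw":[0.7,0.7,0.3,0.3,0.3,0.3,0.3,0.3,0.3,0.3,0.3],"xyz":[[-10,-15,0],[-20,-29,0],[-24,-34,0],[-24,-34,0],[-24,-34,0],[-24,-34,0],[-18,-26,0],[-9,-14,0],[-5,-8,0],[-3,-3,0],[0,0,0]],"dr":[[0,0,0],[0,0,0],[0,0,0],[0,0,0],[0,0,0],[0,0,0],[0,0,0],[0,0,0],[0,0,0],[0,0,0],[0,0,0]]}'
cat > wt.py <<'E'
from h import *
c=manip.calibration('wrist'); im,d=manip.grab_frame('wrist')
hsv=cv2.cvtColor(im,cv2.COLOR_BGR2HSV); P=pts(c,d)
m=cv2.inRange(hsv,(80,90,40),(104,255,255)); n,l,s,ce=cv2.connectedComponentsWithStats(m)
for i in range(1,n):
    if s[i,4]>60: q=P[l==i]; print('teal',ce[i].round(),s[i],'lo',q.min(0).round(4),'hi',q.max(0).round(4))
E
python3 wt.py; python3 c.py 423.5 108 120 4
```

```text
time: 8.5
tool_pos: [0.4126, 0.107, 0.1932]
eef_rot: [179.5, 0.9, 4.0]
contact_force: [-0.2, -0.2, -0.2]
opening: 0.648
teal [271. 173.] [263 163  18  21 282] lo [ 0.417   0.0811 -0.0022] hi [0.4337 0.1176 0.0809]
t 8.55 pos [413.  106.5 193.1] rpy [179.5   0.9   4. ] open 0.65 F [ 0.1  1.3 -0.1]
shift tool [11.7 -1.4 73. ] dr [ 0.52  0.88 -0.03] shift in target axes [10.6 -0.8 73.1]
```

```bash
python3 -m handwheel '{"jaw":[0.3,0.3,0.3,0.3,0.3],"xyz":[[8,-1,15],[4,0,25],[0,0,22],[0,0,8],[0,0,3]],"dr":[[0.5,0.8,0],[0,0,0],[0,0,0],[0,0,0],[0,0,0]]}'
python3 c.py 424.5 108 100 4
```

```text
time: 8.97
tool_pos: [0.4292, 0.1031, 0.118]
eef_rot: [179.9, -0.2, 3.5]
contact_force: [-0.3, -1.2, -0.6]
opening: 0.649
t 8.97 pos [429.2 103.1 118. ] rpy [179.9  -0.2   3.5] open 0.649 F [-0.3 -1.2 -0.6]
shift tool [-4.5 -5.2 18. ] dr [ 0.06 -0.17 -0.51] shift in target axes [-4.4 -5.2 18. ]
```

```bash
python3 -m handwheel '{"jaw":[0.3,0.3,0.3,0.3,0.3],"xyz":[[-4,-4,0],[0,-1,0],[0,0,10],[0,0,10],[0,0,3]],"dr":[[0,-0.1,-0.5],[0,0,0],[0,0,0],[0,0,0],[0,0,0]]}'
python3 c.py 424.5 108 18 4
```

```text
time: 9.38
tool_pos: [0.427, 0.1073, 0.0959]
eef_rot: [180.0, -0.3, 3.9]
contact_force: [-1.2, -0.2, 0.6]
opening: 0.652
t 9.38 pos [427.  107.3  95.9] rpy [180.   -0.3   3.9] open 0.652 F [-1.2 -0.2  0.6]
shift tool [-2.8 -0.9 77.9] dr [ 0.01 -0.26 -0.12] shift in target axes [-2.5 -0.9 77.9]
```

```bash
python3 -m handwheel '{"jaw":[0.3,0.3,0.3,0.3,0.3,0.3,0.3,0.3],"xyz":[[-2,-1,8],[0,0,15],[0,0,15],[0,0,12],[0,0,9],[0,0,5],[0,0,2],[0,0,1]],"dr":[[0,-0.2,-0.1],[0,0,0],[0,0,0],[0,0,0],[0,0,0],[0,0,0],[0,0,0],[0,0,0]]}'
python3 c.py 424.5 108 18 4
```

```text
time: 10.05
tool_pos: [0.4246, 0.1089, 0.0237]
eef_rot: [-180.0, -0.1, 4.1]
contact_force: [0.3, 0.0, 0.2]
opening: 0.649
t 10.05 pos [424.6 108.9  23.7] rpy [-1.8e+02 -1.0e-01  4.1e+00] open 0.649 F [0.3 0.  0.2]
shift tool [-0.1  0.9  5.7] dr [-0.   -0.05  0.07] shift in target axes [-0.1  0.9  5.7]
```

```bash
python3 -m handwheel '{"jaw":[0.3,-1,-1,-1,-1,-1,-1,-1,-1,-1],"xyz":[[0,1,5],[0,0,1],[0,0,0],[0,0,0],[0,0,0],[0,0,0],[0,0,0],[0,0,0],[0,0,0],[0,0,0]],"dr":[[0,0,0],[0,0,0],[0,0,0],[0,0,0],[0,0,0],[0,0,0],[0,0,0],[0,0,0],[0,0,0],[0,0,0]]}' 30
python3 -m handwheel '{"jaw":[-1,-1,-1,-1,-1,-1],"xyz":[[0,0,-5],[0,0,-15],[0,0,-25],[0,0,-30],[0,0,-15],[0,0,0]],"dr":[[0,0,0],[0,0,0],[0,0,0],[0,0,0],[0,0,0],[0,0,0]]}'
python3 c.py 596.5 -16.8 110 4
```

```text
time: 10.88
tool_pos: [0.4296, 0.1094, 0.0219]
eef_rot: [-179.8, -0.6, 4.0]
contact_force: [-0.1, 1.3, -1.1]
opening: 0.215
time: 11.38
tool_pos: [0.4262, 0.1075, 0.115]
eef_rot: [-180.0, -0.3, 4.0]
contact_force: [1.1, 0.8, 1.0]
opening: 0.219
t 11.38 pos [426.2 107.5 115. ] rpy [-180.    -0.3    4. ] open 0.219 F [1.1 0.8 1. ]
shift tool [161.2 135.8   5.7] dr [-0.03 -0.27 -0.01] shift in target axes [161.2 135.9   5. ]
```

```bash
python3 - <<'E'
from h import *
im,d=manip.grab_frame('scene'); cv2.imwrite('pics/s2.png',cv2.resize(im[100:260,140:340],None,fx=3.5,fy=3.5,interpolation=cv2.INTER_CUBIC))
E
```

```text
(no output)
```

View pics/s2.png

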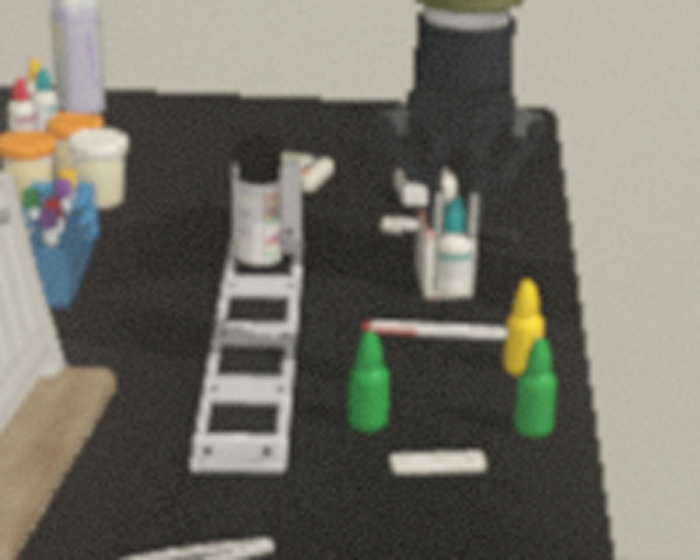

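```bash
python3 - <<'E'
from h import *
im,d=manip.grab_frame('scene'); c=manip.calibration('scene'); P=pts(c,d)
for y in (190,205,220,235,250,265,280,290,296):
    u,v=140+int(457/3.5),100+int(y/3.5); print(y,P[v,u].round(4), P[v,140+int(438/3.5)].round(4), P[v,140+int(476/3.5)].round(4))
c=manip.calibration('wrist'); im,d=manip.grab_frame('wrist'); cv2.imwrite('pics/w3.png',im)
E
python3 c.py 596.5 -16.8 110 4
```

```text
190 [ 0.4231 -0.3397  0.0046] [0.4383 0.1226 0.1839] [0.4087 0.1155 0.1826]
205 [0.4243 0.1118 0.1687] [0.4378 0.1201 0.1713] [0.4082 0.1193 0.1725]
220 [0.4238 0.1194 0.1601] [0.4373 0.1164 0.1582] [0.4074 0.113  0.1583]
235 [0.4231 0.1165 0.1442] [0.4367 0.1209 0.1453] [ 0.4005 -0.2053  0.0094]
250 [0.4226 0.1267 0.1367] [0.4362 0.1164 0.1315] [ 0.3999 -0.1921 -0.    ]
265 [0.422  0.1232 0.1233] [0.4357 0.112  0.1176] [ 0.3999 -0.1517  0.0026]
280 [0.4212 0.1171 0.1054] [0.435  0.1196 0.1058] [ 3.997e-01 -1.163e-01  2.000e-04]
290 [0.421  0.1248 0.1029] [0.4348 0.1174 0.0987] [ 3.996e-01 -1.005e-01  1.000e-04]
296 [0.4207 0.1247 0.0968] [ 0.4354 -0.0764  0.0021] [ 3.996e-01 -8.490e-02  1.000e-04]
t 11.53 pos [424.4 106.9 111.5] rpy [179.9  -0.    4. ] open 0.22 F [ 0.1 -0.3 -1.3]
shift tool [163.1 135.5   1.7] dr [ 0.07 -0.02  0.  ] shift in target axes [163.1 135.4   1.5]
```

View pics/w3.png

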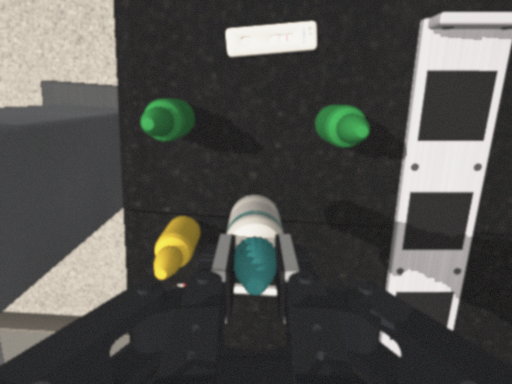

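```bash
python3 -m handwheel '{"jaw":[-1,-1,-1,-1,-1,-1,-1,-1,-1,-1],"xyz":[[8,7,-2],[18,15,0],[26,22,0],[30,25,0],[30,25,0],[21,18,0],[12,9,0],[6,5,0],[3,2,0],[1,1,0]],"dr":[[0,0,0],[0,0,0],[0,0,0],[0,0,0],[0,0,0],[0,0,0],[0,0,0],[0,0,0],[0,0,0],[0,0,0]]}'
python3 c.py 598 -18 60 4
```

```text
time: 12.37
tool_pos: [0.5844, -0.0152, 0.0949]
eef_rot: [179.6, 1.5, 4.5]
contact_force: [-0.9, 0.0, 0.1]
opening: 0.215
t 12.37 pos [584.4 -15.2  94.9] rpy [179.6   1.5   4.5] open 0.215 F [-0.9  0.   0.1]
shift tool [14.2  3.6 34.6] dr [0.39 1.47 0.46] shift in target axes [13.4  3.8 34.9]
```

```bash
python3 -m handwheel '{"jaw":[-1,-1,-1,-1,-1,-1],"xyz":[[8,3,0],[5,1,8],[2,0,12],[0,0,8],[0,0,4],[0,0,1]],"dr":[[0.3,1.4,0.4],[0,0,0],[0,0,0],[0,0,0],[0,0,0],[0,0,0]]}'
python3 c.py 598 -18 29 4
```

```text
time: 12.87
tool_pos: [0.5979, -0.0137, 0.0571]
eef_rot: [-179.9, 0.1, 4.3]
contact_force: [-0.6, 0.3, 0.1]
opening: 0.217
t 12.87 pos [597.9 -13.7  57.1] rpy [-1.799e+02  1.000e-01  4.300e+00] open 0.217 F [-0.6  0.3  0.1]
shift tool [-0.2  4.4 28.1] dr [-0.14  0.07  0.27] shift in target axes [-0.2  4.3 28.1]
```

```bash
python3 -m handwheel '{"jaw":[-1,-1,-1,-1,-1,-1],"xyz":[[0,3,5],[0,1,8],[0,0,7],[0,0,4],[0,0,2],[0,0,0]],"dr":[[-0.1,0,0.2],[0,0,0],[0,0,0],[0,0,0],[0,0,0],[0,0,0]]}'
python3 -m handwheel '{"jaw":[-1,-1],"xyz":[[0,0,2],[0,0,0]],"dr":[[0,0,0],[0,0,0]]}'
python3 c.py 598 -18 29 4
```

```text
time: 13.37
tool_pos: [0.5983, -0.0176, 0.0291]
eef_rot: [-180.0, 0.0, 4.1]
contact_force: [-1.6, 0.9, 6.9]
opening: 0.217
time: 13.53
tool_pos: [0.5999, -0.0178, 0.0297]
eef_rot: [-179.9, -0.2, 4.1]
contact_force: [-0.4, 0.6, -0.7]
opening: 0.213
t 13.53 pos [599.9 -17.8  29.7] rpy [-179.9   -0.2    4.1] open 0.213 F [-0.4  0.6 -0.7]
shift tool [-1.9  0.   0.7] dr [-0.08 -0.17  0.07] shift in target axes [-1.9  0.   0.7]
```

```bash
python3 -m handwheel '{"jaw":[-1,-0.4,-0.2,0.1,0.3,0.3,0.3,0.3,0.3,0.3,0.3],"xyz":[[-1,0,0.7],[0,0,0],[0,0,0],[0,0,0],[0,0,0],[0,0,-8],[0,0,-20],[0,0,-35],[0,0,-40],[0,0,-35],[0,0,-15]],"dr":[[0,0,0],[0,0,0],[0,0,0],[0,0,0],[0,0,0],[0,0,0],[0,0,0],[0,0,0],[0,0,0],[0,0,0],[0,0,0]]}'
python3 wt.py
python3 c.py 431.8 -114.2 190 8.6
```

```text
time: 14.45
tool_pos: [0.5941, -0.0184, 0.1841]
eef_rot: [180.0, 0.5, 4.0]
contact_force: [0.2, -0.4, 0.0]
opening: 0.65
teal [262. 178.] [253 168  19  21 311] lo [ 0.5903 -0.0237  0.0671] hi [ 0.6064 -0.0082  0.0888]
teal [443. 235.] [ 397  175  112  147 7577] lo [ 0.5902 -0.1997 -0.0035] hi [0.888  0.0534 0.3541]
teal [489. 241.] [479 222  20  38 487] lo [ 0.5902 -0.1146 -0.0027] hi [0.8818 0.0534 0.3541]
t 14.5 pos [595.3 -18.5 186.2] rpy [-180.     0.3    4. ] open 0.653 F [ 1.3 -1.2  2.5]
shift tool [-169.8   84.    -2.9] dr [-0.02  0.33 -4.6 ] shift in target axes [-175.9   70.1   -3.8]
```

```bash
python3 -m handwheel '{"jaw":[1,1,1,1,1,1,1,1,1,1],"xyz":[[-10,5,0],[-20,10,0],[-30,15,0],[-33,16,0],[-30,15,0],[-20,10,0],[-12,5,0],[-5,3,0],[-3,1,0],[0,0,0]],"dr":[[0,0,-4.6],[0,0,0],[0,0,0],[0,0,0],[0,0,0],[0,0,0],[0,0,0],[0,0,0],[0,0,0],[0,0,0]]}'
python3 - <<'E'
from h import *
c=manip.calibration('wrist'); im,d=manip.grab_frame('wrist'); cv2.imwrite('pics/w4.png',im)
P=pts(c,d); m=((P[...,2]>.053)&(P[...,2]<.068)&(d>0)).astype(np.uint8); m=cv2.morphologyEx(m,cv2.MORPH_OPEN,np.ones((5,5)))
n,l,s,ce=cv2.connectedComponentsWithStats(m)
for i in range(1,n):
    if s[i,4]>800:
        v,u=np.nonzero(l==i); w=ray(c,u,v,.06)[:,:2]*1000; print(ce[i],s[i,4],cv2.minAreaRect(w.astype(np.float32)),P[l==i].mean(0))
E
python3 c.py 431.8 -114.2 17 8.6
```

```text
time: 15.33
tool_pos: [0.4416, -0.1254, 0.1909]
eef_rot: [-179.9, -0.2, 8.9]
contact_force: [0.3, -0.2, 0.2]
opening: 0.997
[246.51670951 160.2736361 ] 3501 ((431.51318359375, -114.27851104736328), (44.75758361816406, 68.97026062011719), 8.973493576049805) [ 0.4315214  -0.11347779  0.05920631]
t 15.38 pos [ 442.  -125.   190.9] rpy [-179.9   -0.2    9. ] open 0.999 F [ 0.2  0.2 -1.1]
shift tool [ -9.2 -11.9 173.9] dr [-0.12 -0.24  0.39] shift in target axes [ -8.5 -12.3 173.9]
```

```bash
python3 -m handwheel '{"jaw":[1,1,1,1,1,1,1,1],"xyz":[[-5,-7,10],[-3,-4,20],[-1,-1,25],[0,0,25],[0,0,15],[0,0,8],[0,0,3],[0,0,0]],"dr":[[-0.1,-0.2,0.3],[0,0,0],[0,0,0],[0,0,0],[0,0,0],[0,0,0],[0,0,0],[0,0,0]]}'
python3 c.py 431.8 -114.2 17 8.7
```

```text
time: 16.05
tool_pos: [0.4392, -0.1086, 0.0816]
eef_rot: [179.8, -0.2, 9.3]
contact_force: [-0.2, -0.3, 0.4]
opening: 0.994
t 16.05 pos [ 439.2 -108.6   81.6] rpy [179.8  -0.2   9.3] open 0.994 F [-0.2 -0.3  0.4]
shift tool [-8.4  4.  64.6] dr [ 0.24 -0.17  0.61] shift in target axes [-8.2  4.4 64.6]
```

```bash
python3 -m handwheel '{"jaw":[1,1,1,1,1,1,1],"xyz":[[-6,3,0],[-3,1,4],[-1,0,8],[0,0,14],[0,0,14],[0,0,8],[0,0,4]],"dr":[[0.2,-0.1,0.6],[0,0,0],[0,0,0],[0,0,0],[0,0,0],[0,0,0],[0,0,0]]}'
python3 c.py 431.8 -114.2 17 8.7
```

```text
time: 16.63
tool_pos: [0.434, -0.1156, 0.0313]
eef_rot: [179.9, -0.7, 8.6]
contact_force: [0.3, 0.2, -0.1]
opening: 1.0
t 16.63 pos [ 434.  -115.6   31.3] rpy [179.9  -0.7   8.6] open 1.0 F [ 0.3  0.2 -0.1]
shift tool [-2.1 -1.7 14.2] dr [ 0.09 -0.67 -0.08] shift in target axes [-2.  -1.7 14.3]
```

```bash
python3 -m handwheel '{"jaw":[1,1,1,-1,-1,-1,-1,-1,-1,-1,-1,-1],"xyz":[[-1,-1,6],[-1,0,6],[0,0,2],[0,0,0],[0,0,0],[0,0,0],[0,0,0],[0,0,0],[0,0,0],[0,0,0],[0,0,0],[0,0,0]],"dr":[[0,-0.6,0],[0,0,0],[0,0,0],[0,0,0],[0,0,0],[0,0,0],[0,0,0],[0,0,0],[0,0,0],[0,0,0],[0,0,0],[0,0,0]]}' 35
python3 c.py 589.7 82.9 90 4
```

```text
time: 17.63
tool_pos: [0.4329, -0.115, 0.0172]
eef_rot: [179.9, -0.1, 8.6]
contact_force: [0.8, -0.1, -0.6]
opening: 0.534
t 17.63 pos [ 432.9 -115.    17.2] rpy [ 1.799e+02 -1.000e-01  8.600e+00] open 0.534 F [ 0.8 -0.1 -0.6]
shift tool [ 184.9 -172.1  -72.6] dr [ 0.09 -0.15  4.61] shift in target axes [ 170.3 -186.5  -72.8]
```

```bash
python3 -m handwheel '{"jaw":[-1,-1,-1,-1,-1,-1,-1,-1,-1,-1,-1,-1],"xyz":[[0,0,-8],[0,0,-20],[0,0,-28],[0,0,-28],[0,-10,-12],[2,-20,0],[6,-28,0],[10,-28,0],[15,-25,0],[22,-20,0],[28,-15,0],[28,-10,0]],"dr":[[0,0,0],[0,0,0],[0,0,0],[0,0,0],[0,0,4.6],[0,0,0],[0,0,0],[0,0,0],[0,0,0],[0,0,0],[0,0,0],[0,0,0]]}'
python3 c.py 589.7 82.9 90 4
```

```text
time: 18.63
tool_pos: [0.5318, 0.0487, 0.1254]
eef_rot: [-179.9, -0.3, 3.0]
contact_force: [0.3, 0.1, -0.2]
opening: 0.533
t 18.63 pos [531.8  48.7 125.4] rpy [-179.9   -0.3    3. ] open 0.533 F [ 0.3  0.1 -0.2]
shift tool [ 59.5 -31.   35.8] dr [-0.11 -0.28 -0.99] shift in target axes [ 60.2 -30.1  35.4]
```

```bash
python3 -m handwheel '{"jaw":[-1,-1,-1,-1,-1,-1,-1],"xyz":[[20,-12,2],[15,-8,8],[8,-4,10],[4,-2,8],[3,-1,5],[1,0,2],[0,0,0]],"dr":[[-0.1,-0.2,-0.9],[0,0,0],[0,0,0],[0,0,0],[0,0,0],[0,0,0],[0,0,0]]}'
python3 c.py 589.7 82.9 26 4
```

```text
time: 19.22
tool_pos: [0.5873, 0.0852, 0.0913]
eef_rot: [179.9, -0.2, 4.3]
contact_force: [-1.0, -0.1, -0.6]
opening: 0.539
t 19.22 pos [587.3  85.2  91.3] rpy [179.9  -0.2   4.3] open 0.539 F [-1.  -0.1 -0.6]
shift tool [ 2.   2.3 65.3] dr [ 0.1  -0.2   0.32] shift in target axes [ 2.2  2.4 65.3]
```

```bash
python3 -m handwheel '{"jaw":[-1,-1,-1,-1,-1,-1,-1],"xyz":[[1,2,4],[1,0,10],[0,0,14],[0,0,12],[0,0,8],[0,0,5],[0,0,2]],"dr":[[0.1,-0.2,0.3],[0,0,0],[0,0,0],[0,0,0],[0,0,0],[0,0,0],[0,0,0]]}'
python3 c.py 589.7 82.9 25.5 4
```

```text
time: 19.8
tool_pos: [0.5892, 0.0799, 0.0345]
eef_rot: [-179.9, -0.2, 3.7]
contact_force: [-0.4, 0.4, -0.6]
opening: 0.535
t 19.8 pos [589.2  79.9  34.5] rpy [-179.9   -0.2    3.7] open 0.535 F [-0.4  0.4 -0.6]
shift tool [ 0.6 -3.   9. ] dr [-0.06 -0.15 -0.29] shift in target axes [ 0.7 -3.   9. ]
```

```bash
python3 -m handwheel '{"jaw":[-1,-1,-1,-1,-1],"xyz":[[0,-2,3],[0,0,4],[0,0,2],[0,0,1],[0,0,0]],"dr":[[0,-0.1,-0.2],[0,0,0],[0,0,0],[0,0,0],[0,0,0]]}'
python3 c.py 589.7 82.9 25.5 4
```

```text
time: 20.22
tool_pos: [0.5896, 0.0823, 0.0249]
eef_rot: [-179.9, -0.1, 3.9]
contact_force: [0.0, 0.3, -1.5]
opening: 0.536
t 20.22 pos [589.6  82.3  24.9] rpy [-1.799e+02 -1.000e-01  3.900e+00] open 0.536 F [ 0.   0.3 -1.5]
shift tool [ 0.1 -0.6 -0.6] dr [-0.09 -0.09 -0.06] shift in target axes [ 0.1 -0.6 -0.6]
```

```bash
python3 -m handwheel '{"jaw":[-1,0.2,0.4,0.7,1,1,1,1,1,1,1],"xyz":[[0,0,1],[0,0,0],[0,0,0],[0,0,0],[0,0,0],[0,0,-8],[0,0,-20],[0,0,-35],[0,0,-40],[0,0,-35],[0,0,-15]],"dr":[[0,0,0],[0,0,0],[0,0,0],[0,0,0],[0,0,0],[0,0,0],[0,0,0],[0,0,0],[0,0,0],[0,0,0],[0,0,0]]}'
cat > wb.py <<'E'
import sys; from h import *
zt=float(sys.argv[1]); pic=sys.argv[2]
c=manip.calibration('wrist'); im,d=manip.grab_frame('wrist'); cv2.imwrite(pic,im)
P=pts(c,d); m=((abs(P[...,2]-zt)<.007)&(d>0)).astype(np.uint8); m=cv2.morphologyEx(m,cv2.MORPH_OPEN,np.ones((5,5)))
n,l,s,ce=cv2.connectedComponentsWithStats(m)
for i in range(1,n):
    if s[i,4]>800:
        v,u=np.nonzero(l==i); w=ray(c,u,v,zt)[:,:2]*1000; print(ce[i],s[i,4],cv2.minAreaRect(w.astype(np.float32)),P[l==i].mean(0))
E
python3 wb.py .068 pics/w5.png
python3 c.py 457.7 -336.9 190 13.2
```

```text
time: 21.13
tool_pos: [0.5861, 0.0813, 0.1807]
eef_rot: [179.9, 0.4, 3.9]
contact_force: [1.1, 1.0, 0.5]
opening: 0.999
[484.82131661  82.49007315] 957 ((764.1396484375, 174.01324462890625), (60.2846565246582, 16.70779037475586), 84.9304428100586) [0.76564269 0.1748663  0.06809202]
[260.11142857 174.56623377] 3850 ((589.0391845703125, 83.98798370361328), (44.8277702331543, 69.31128692626953), 4.105693340301514) [0.58898786 0.0849442  0.06716838]
t 21.18 pos [587.3  81.4 182.9] rpy [180.    0.2   3.9] open 1.001 F [ 1.7 -0.5  2.6]
shift tool [-157.7  408.5   -6.4] dr [ 0.    0.21 -9.31] shift in target axes [-221.7  377.6   -7.1]
```

```bash
python3 -m handwheel '{"jaw":[1,1,1,1,1,1,1,1,1,1,1,1],"xyz":[[-8,15,-5],[-12,30,0],[-14,37,0],[-14,37,0],[-14,37,0],[-14,37,0],[-14,37,0],[-14,37,0],[-14,37,0],[-14,37,0],[-12,30,0],[-8,15,0]],"dr":[[0,0,-4.6],[0,0,-4.6],[0,0,0],[0,0,0],[0,0,0],[0,0,0],[0,0,0],[0,0,0],[0,0,0],[0,0,0],[0,0,0],[0,0,0]]}'
python3 c.py 457.7 -336.9 190 13.2
```

```text
time: 22.18
tool_pos: [0.5267, -0.3369, 0.1943]
eef_rot: [-179.9, -0.5, 14.6]
contact_force: [0.8, -0.0, -0.2]
opening: 0.999
t 22.18 pos [ 526.7 -336.9  194.3] rpy [-179.9   -0.5   14.6] open 0.999 F [ 0.8 -0.  -0.2]
shift tool [-66.9 -17.3   3.7] dr [-0.09 -0.47  1.38] shift in target axes [-67.2 -15.7   4.3]
```

```bash
python3 -m handwheel '{"jaw":[1,1,1,1,1,1],"xyz":[[-20,-10,0],[-22,-5,5],[-14,-2,5],[-6,-1,3],[-3,0,0],[-1,0,0]],"dr":[[0,-0.4,1.4],[0,0,0],[0,0,0],[0,0,0],[0,0,0],[0,0,0]]}'
python3 wb.py .022 pics/w6.png
python3 c.py 457.7 -336.9 60 13.2
```

```text
time: 22.68
tool_pos: [0.4506, -0.3436, 0.1809]
eef_rot: [179.9, 0.1, 12.3]
contact_force: [0.3, 0.7, 0.3]
opening: 0.995
[263.58673647 163.32460733] 2865 ((457.0826110839844, -338.2366027832031), (54.81779098510742, 55.41727828979492), 13.459670066833496) [ 0.45718327 -0.33770517  0.02114854]
t 22.73 pos [ 450.9 -343.6  181. ] rpy [1.799e+02 1.000e-01 1.230e+01] open 1.001 F [-0.5  0.5  0.1]
shift tool [  8.4  -5.3 120.9] dr [ 0.1   0.14 -0.86] shift in target axes [  8.2  -4.9 121. ]
```

View pics/w6.png

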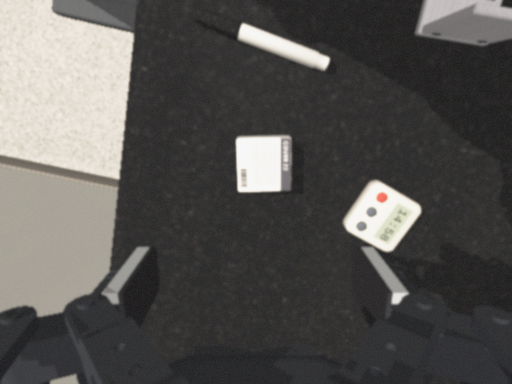

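```bash
python3 -m handwheel '{"jaw":[1,1,1,1,1,1,1,1,1],"xyz":[[5,-3,8],[3,-2,18],[1,0,25],[0,0,25],[0,0,20],[0,0,12],[0,0,6],[0,0,3],[0,0,1]],"dr":[[0.1,0.1,-0.9],[0,0,0],[0,0,0],[0,0,0],[0,0,0],[0,0,0],[0,0,0],[0,0,0],[0,0,0]]}'
python3 c.py 457.3 -337.8 2 13.3
```

```text
time: 23.48
tool_pos: [0.4718, -0.3298, 0.0562]
eef_rot: [179.9, -0.3, 14.5]
contact_force: [0.8, -0.4, -0.3]
opening: 1.004
t 23.48 pos [ 471.8 -329.8   56.2] rpy [179.9  -0.3  14.5] open 1.004 F [ 0.8 -0.4 -0.3]
shift tool [-16.3   4.1  54.1] dr [ 0.09 -0.3   1.18] shift in target axes [-16.    4.5  54.2]
```

```bash
python3 -m handwheel '{"jaw":[1,1,1,1,1,1],"xyz":[[-10,3,0],[-4,1,0],[-1,0,4],[0,0,8],[0,0,6],[0,0,2]],"dr":[[0,-0.3,1.2],[0,0,0],[0,0,0],[0,0,0],[0,0,0],[0,0,0]]}'
python3 c.py 457.3 -337.8 2 13.3
```

```text
time: 23.98
tool_pos: [0.4594, -0.3399, 0.0382]
eef_rot: [179.7, -0.3, 13.2]
contact_force: [0.5, 0.3, 0.2]
opening: 1.0
t 23.98 pos [ 459.4 -339.9   38.2] rpy [179.7  -0.3  13.2] open 1.0 F [0.5 0.3 0.2]
shift tool [-1.7 -2.8 36.1] dr [ 0.35 -0.27 -0.13] shift in target axes [-1.5 -2.6 36.2]
```

```bash
python3 -m handwheel '{"jaw":[1,1,1,1,1,1],"xyz":[[-1,-2,4],[0,0,8],[-1,0,8],[0,0,6],[0,0,4],[0,0,2]],"dr":[[0.3,-0.2,0],[0,0,0],[0,0,0],[0,0,0],[0,0,0],[0,0,0]]}'
python3 c.py 457.3 -337.8 2 13.3
```

```text
time: 24.48
tool_pos: [0.4567, -0.3376, 0.0018]
eef_rot: [-180.0, -0.0, 13.2]
contact_force: [0.6, -0.2, 0.4]
opening: 1.003
t 24.48 pos [ 456.7 -337.6    1.8] rpy [-180.    -0.    13.2] open 1.003 F [ 0.6 -0.2  0.4]
shift tool [ 0.6  0.3 -0.2] dr [-0.04 -0.01 -0.09] shift in target axes [ 0.6  0.3 -0.2]
```

```bash
python3 -m handwheel '{"jaw":[-1,-1,-1,-1,-1,-1,-1,-1],"xyz":[[0,0,0],[0,0,0],[0,0,0],[0,0,0],[0,0,0],[0,0,0],[0,0,0],[0,0,0]],"dr":[[0,0,0],[0,0,0],[0,0,0],[0,0,0],[0,0,0],[0,0,0],[0,0,0],[0,0,0]]}' 40
python3 -m handwheel '{"jaw":[-1,-1,-1,-1,-1],"xyz":[[0,0,-5],[0,0,-15],[0,0,-15],[0,0,-5],[0,0,0]],"dr":[[0,0,0],[0,0,0],[0,0,0],[0,0,0],[0,0,0]]}'
python3 wb.py .068 pics/w7.png
python3 c.py 582.8 182.7 150 4
```

```text
time: 25.15
tool_pos: [0.4572, -0.338, 0.0022]
eef_rot: [-180.0, -0.0, 13.2]
contact_force: [0.7, 0.0, -0.0]
opening: 0.0
time: 25.57
tool_pos: [0.4566, -0.3378, 0.0442]
eef_rot: [-180.0, 0.0, 13.2]
contact_force: [0.8, -0.6, 0.2]
opening: 0.002
t 25.62 pos [ 456.6 -337.8   43.8] rpy [-180.     0.    13.2] open 0.003 F [ 1.  -0.8 -0.7]
shift tool [ 241.7 -478.  -105.8] dr [-0.04  0.02  9.2 ] shift in target axes [ 162.2 -510.4 -106.2]
```

View pics/w7.png

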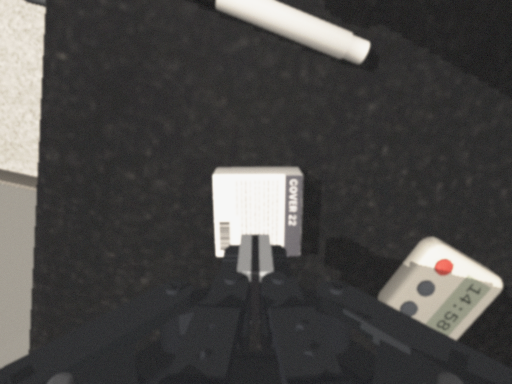

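```bash
python3 - <<'E'
from h import *
c=manip.calibration('wrist'); im,d=manip.grab_frame('wrist'); P=pts(c,d)
for v in (230,238,245,255,265,272,276,280): print(v,[P[v,u].round(4) for u in (248,262)])
print(manip.state()['tool_pos'])
im,d=manip.grab_frame('scene'); c=manip.calibration('scene'); P=pts(c,d)
np.savez('s3.npz',im=im,d=d)
m=(abs(P[...,1]+.3378)<.04)&(abs(P[...,0]-.4566)<.05)&(P[...,2]>.026)&(d>0); print(m.sum(), np.sort(P[m][:,2])[:10].round(3))
E
```

```text
230 [array([ 0.4539, -0.3482,  0.0229]), array([ 0.4629, -0.3475,  0.0195])]
238 [array([ 0.4505, -0.3279,  0.0802]), array([ 0.4566, -0.3267,  0.0796])]
245 [array([ 0.4507, -0.3279,  0.0872]), array([ 0.4563, -0.3261,  0.0881])]
255 [array([ 0.4508, -0.3276,  0.0966]), array([ 0.4563, -0.3265,  0.0963])]
265 [array([ 0.451 , -0.3279,  0.1041]), array([ 0.4561, -0.3265,  0.1044])]
272 [array([ 0.4512, -0.3281,  0.1086]), array([ 0.4561, -0.3268,  0.109 ])]
276 [array([ 0.4516, -0.3297,  0.1087]), array([ 0.4557, -0.3258,  0.1134])]
280 [array([ 0.451 , -0.3262,  0.1171]), array([ 0.4556, -0.3256,  0.1164])]
[ 0.45616907 -0.33742166  0.04305916]
1819 [0.074 0.075 0.076 0.076 0.076 0.078 0.079 0.079 0.079 0.08 ]
```

```bash
python3 -m handwheel '{"jaw":[1,1,1,1,1,1,1,1,1,1],"xyz":[[0,0,0],[0,0,0],[0,0,0],[0,0,0],[0,0,0],[0,0,0],[0,0,0],[0,0,8],[0,0,10],[0,0,5]],"dr":[[0,0,0],[0,0,0],[0,0,0],[0,0,0],[0,0,0],[0,0,0],[0,0,0],[0,0,0],[0,0,0],[0,0,0]]}'
python3 c.py 457.3 -337.8 -27 13.4
```

```text
time: 26.55
tool_pos: [0.4548, -0.3363, 0.0156]
eef_rot: [-179.8, 0.2, 13.2]
contact_force: [-0.4, -0.5, 0.1]
opening: 0.997
t 26.55 pos [ 454.8 -336.3   15.6] rpy [-179.8    0.2   13.2] open 0.997 F [-0.4 -0.5  0.1]
shift tool [ 2.2  2.2 42.6] dr [-0.23  0.23 -0.19] shift in target axes [ 2.1  2.  42.6]
```

```bash
python3 -m handwheel '{"jaw":[1,1,1,1,1,1],"xyz":[[2,2,5],[0,0,8],[0,0,8],[0,0,6],[0,0,3],[0,0,0]],"dr":[[-0.2,0.2,-0.2],[0,0,0],[0,0,0],[0,0,0],[0,0,0],[0,0,0]]}'
python3 c.py 457.3 -337.8 -27 13.4
python3 - <<'E'
from h import *
im,d=manip.grab_frame('scene'); c=manip.calibration('scene'); P=pts(c,d)
m=(abs(P[...,1]+.3378)<.04)&(abs(P[...,0]-.4566)<.07)&(abs(P[...,0]-.4566)>.036)&(P[...,2]>.004)&(d>0); print(m.sum(), np.sort(P[m][:,2])[:20].round(3))
cv2.imwrite('pics/s4.png',cv2.resize(im[100:220,200:320],None,fx=5,fy=5,interpolation=cv2.INTER_CUBIC))
E
```

```text
time: 27.05
tool_pos: [0.4556, -0.3368, -0.021]
eef_rot: [-179.8, 0.2, 13.4]
contact_force: [-0.9, 0.0, -0.4]
opening: 1.001
t 27.05 pos [ 455.6 -336.8  -21. ] rpy [-179.8    0.2   13.4] open 1.001 F [-0.9  0.  -0.4]
shift tool [1.5 1.4 6. ] dr [-0.18  0.22  0.02] shift in target axes [1.5 1.4 6. ]
735 [0.022 0.022 0.022 0.022 0.024 0.025 0.025 0.025 0.026 0.027 0.028 0.028
 0.028 0.029 0.029 0.029 0.03  0.03  0.031 0.031]
```

View pics/s4.png

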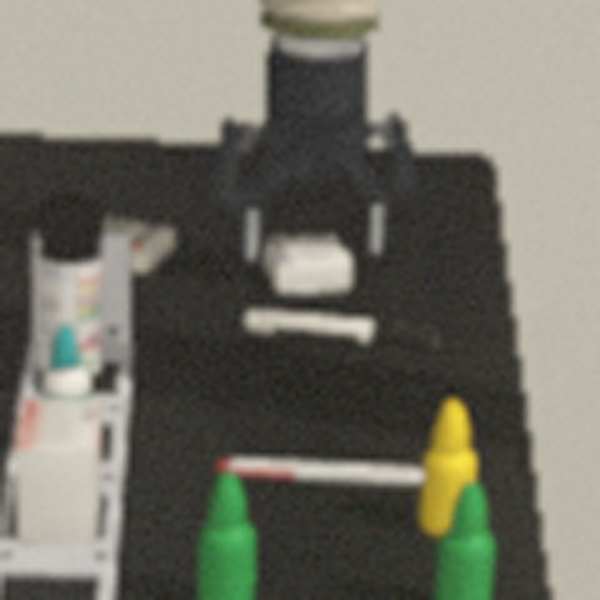

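```bash
python3 -m handwheel '{"jaw":[1,1,1],"xyz":[[1.5,1,4],[0,0,4],[0,0,1]],"dr":[[-0.1,0.2,0],[0,0,0],[0,0,0]]}'
python3 -m handwheel '{"jaw":[-1,-1,-1,-1,-1,-1,-1,-1],"xyz":[[0,0,0],[0,0,0],[0,0,0],[0,0,0],[0,0,0],[0,0,0],[0,0,0],[0,0,0]],"dr":[[0,0,0],[0,0,0],[0,0,0],[0,0,0],[0,0,0],[0,0,0],[0,0,0],[0,0,0]]}' 40
python3 c.py 582.8 182.7 120 4
```

```text
time: 27.35
tool_pos: [0.4582, -0.3381, -0.0295]
eef_rot: [180.0, -0.1, 13.4]
contact_force: [-0.3, 0.3, 0.2]
opening: 0.997
time: 28.02
tool_pos: [0.4586, -0.3383, -0.0289]
eef_rot: [180.0, -0.1, 13.4]
contact_force: [0.0, 0.3, -0.9]
opening: 0.64
t 28.02 pos [ 458.6 -338.3  -28.9] rpy [ 1.80e+02 -1.00e-01  1.34e+01] open 0.64 F [ 0.   0.3 -0.9]
shift tool [ 242.1 -477.8 -148.7] dr [ 0.04 -0.14  9.42] shift in target axes [ 160.2 -511.1 -148.9]
```

```bash
python3 -m handwheel '{"jaw":[-1,-1,-1,-1,-1,-1,-1,-1,-1,-1,-1,-1],"xyz":[[0,0,-5],[0,0,-15],[0,0,-28],[0,0,-32],[0,0,-32],[0,-5,-25],[3,-15,-5],[8,-25,0],[10,-32,0],[10,-34,0],[10,-34,0],[10,-34,0]],"dr":[[0,0,0],[0,0,0],[0,0,0],[0,0,0],[0,0,0],[0,0,0],[0,0,4.7],[0,0,4.7],[0,0,0],[0,0,0],[0,0,0],[0,0,0]]}'
python3 c.py 582.8 182.7 120 4
```

```text
time: 29.02
tool_pos: [0.4889, -0.1616, 0.1244]
eef_rot: [179.7, -0.2, 2.3]
contact_force: [1.3, -0.2, -0.8]
opening: 0.637
t 29.02 pos [ 488.9 -161.6  124.4] rpy [179.7  -0.2   2.3] open 0.637 F [ 1.3 -0.2 -0.8]
shift tool [ 107.4 -340.3    3.2] dr [ 0.28 -0.22 -1.73] shift in target axes [ 117.7 -336.9    4.4]
```

```bash
python3 -m handwheel '{"jaw":[-1,-1,-1,-1,-1,-1,-1,-1,-1,-1,-1,-1],"xyz":[[10,-34,0],[10,-34,0],[10,-34,0],[11,-34,0],[11,-34,0],[11,-34,0],[11,-34,0],[10,-28,0],[8,-20,0],[6,-12,0],[4,-6,0],[2,-2,0]],"dr":[[0.2,-0.2,-1.7],[0,0,0],[0,0,0],[0,0,0],[0,0,0],[0,0,0],[0,0,0],[0,0,0],[0,0,0],[0,0,0],[0,0,0],[0,0,0]]}'
python3 c.py 582.8 182.7 80 4
```

```text
time: 30.02
tool_pos: [0.5728, 0.177, 0.1297]
eef_rot: [-179.8, -0.3, 4.6]
contact_force: [0.5, -0.2, -0.1]
opening: 0.638
t 30.02 pos [572.8 177.  129.7] rpy [-179.8   -0.3    4.6] open 0.638 F [ 0.5 -0.2 -0.1]
shift tool [10.2 -4.7 49.8] dr [-0.23 -0.3   0.61] shift in target axes [10.4 -5.  49.7]
```

```bash
python3 -m handwheel '{"jaw":[-1,-1,-1,-1,-1,-1],"xyz":[[7,-3,5],[3,-1,15],[1,0,20],[0,0,18],[0,0,10],[0,0,3]],"dr":[[-0.2,-0.3,0.6],[0,0,0],[0,0,0],[0,0,0],[0,0,0],[0,0,0]]}'
python3 c.py 582.8 182.7 -20 4
```

```text
time: 30.52
tool_pos: [0.5866, 0.1754, 0.0596]
eef_rot: [179.9, -0.3, 3.6]
contact_force: [-0.5, -0.2, -1.1]
opening: 0.636
t 30.52 pos [586.6 175.4  59.6] rpy [179.9  -0.3   3.6] open 0.636 F [-0.5 -0.2 -1.1]
shift tool [-3.7 -7.6 79.6] dr [ 0.07 -0.26 -0.42] shift in target axes [-3.3 -7.5 79.6]
```

```bash
python3 -m handwheel '{"jaw":[-1,-1,-1,-1,-1,-1,-1],"xyz":[[-3,-5,0],[-1,-2,5],[0,0,12],[0,0,15],[0,0,12],[0,0,6],[0,0,3]],"dr":[[0,-0.2,-0.4],[0,0,0],[0,0,0],[0,0,0],[0,0,0],[0,0,0],[0,0,0]]}'
python3 c.py 582.8 182.7 -20 4
```

```text
time: 31.1
tool_pos: [0.5841, 0.1815, 0.0065]
eef_rot: [-180.0, -0.4, 3.9]
contact_force: [0.1, -0.1, -0.6]
opening: 0.64
t 31.1 pos [584.1 181.5   6.5] rpy [-180.    -0.4    3.9] open 0.64 F [ 0.1 -0.1 -0.6]
shift tool [-1.4 -1.2 26.5] dr [-0.02 -0.35 -0.11] shift in target axes [-1.2 -1.2 26.5]
```

```bash
python3 -m handwheel '{"jaw":[-1,-1,-1,-1,-1,-1],"xyz":[[-1,-1,4],[0,0,7],[0,0,7],[0,0,4],[0,0,2],[0,0,0]],"dr":[[0,-0.3,-0.1],[0,0,0],[0,0,0],[0,0,0],[0,0,0],[0,0,0]]}'
python3 c.py 582.8 182.7 -20 4
```

```text
time: 31.6
tool_pos: [0.5832, 0.1827, -0.02]
eef_rot: [-180.0, -0.0, 4.0]
contact_force: [0.1, 0.0, -1.2]
opening: 0.638
t 31.6 pos [583.2 182.7 -20. ] rpy [-180.   -0.    4.] open 0.638 F [ 0.1  0.  -1.2]
shift tool [-0.4 -0.   0. ] dr [-0.01 -0.03  0.01] shift in target axes [-0.4 -0.   0. ]
```

```bash
python3 -m handwheel '{"jaw":[-1,-1,0.4,0.6,0.9,1,1,1,1,1,1,1],"xyz":[[0,0,1],[0,0,0.5],[0,0,0],[0,0,0],[0,0,0],[0,0,0],[0,0,-8],[0,0,-20],[0,0,-35],[0,0,-40],[0,0,-40],[0,0,-35]],"dr":[[0,0,0],[0,0,0],[0,0,0],[0,0,0],[0,0,0],[0,0,0],[0,0,0],[0,0,0],[0,0,0],[0,0,0],[0,0,0],[0,0,0]]}'
python3 -m handwheel '{"jaw":[1,1,1,1],"xyz":[[0,0,-20],[0,0,-5],[0,0,0],[0,0,0]],"dr":[[0,0,0],[0,0,0],[0,0,0],[0,0,0]]}'
python3 wb.py .030 pics/w8.png
python3 - <<'E'
import re
s=open('m.py').read().split("rect(304,190")[0].replace("z=np.load('top0.npz');im,d=z['im'],z['d']","im,d=manip.grab_frame('top');cv2.imwrite('pics/top9.png',im)")
open('m2.py','w').write(s+'''
m=(P[...,2]>0.018)&(P[...,2]<0.2)&(d>0)
n,l,s,ce=cv2.connectedComponentsWithStats(m.astype(np.uint8))
for i in range(1,n):
    if 60<s[i,4]<1200: q=P[l==i]; print(ce[i].round(),s[i,4],q.mean(0).round(3),'zmax',q[:,2].max().round(3))
cv2.imwrite('pics/crop9.png',cv2.resize(im[95:260,60:420],None,fx=2.2,fy=2.2,interpolation=cv2.INTER_CUBIC))
''')
E
python3 m2.py
```

```text
time: 32.6
tool_pos: [0.5781, 0.1806, 0.158]
eef_rot: [179.7, 0.7, 3.9]
contact_force: [1.4, 0.5, 0.3]
opening: 0.996
time: 32.93
tool_pos: [0.5828, 0.1811, 0.197]
eef_rot: [-180.0, -0.2, 3.9]
contact_force: [0.4, -0.7, -0.2]
opening: 0.999
[254.5910767  164.30678466] 2712 ((582.1467895507812, 182.66213989257812), (54.94518280029297, 54.33173751831055), 3.8993446826934814) [0.58218566 0.18311225 0.02919633]
[382.   7.] 156 [ 0.912 -0.433  0.043] zmax 0.072
[401.   7.] 272 [ 0.902 -0.485  0.043] zmax 0.079
[ 2. 29.] 84 [0.998 0.591 0.079] zmax 0.112
[ 20. 101.] 961 [0.811 0.58  0.032] zmax 0.041
[292. 122.] 489 [ 0.6   -0.113  0.103] zmax 0.136
[315. 122.] 256 [ 0.605 -0.176  0.064] zmax 0.091
[254. 138.] 153 [ 0.592 -0.017  0.057] zmax 0.089
[215. 147.] 650 [0.584 0.083 0.062] zmax 0.072
[179. 159.] 471 [0.581 0.181 0.03 ] zmax 0.035
[192. 193.] 144 [0.482 0.158 0.052] zmax 0.082
[242. 234.] 127 [0.36  0.053 0.056] zmax 0.083
[201. 244.] 143 [0.354 0.154 0.054] zmax 0.084
```

View pics/crop9.png

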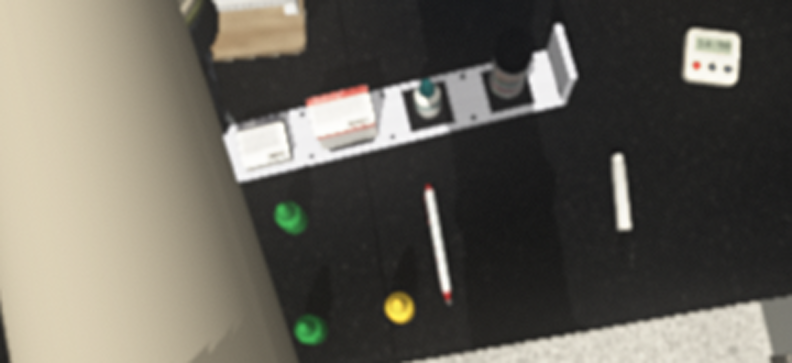

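```bash
python3 -c "
from station import manip
print(manip.hand_in())"
```

```text
the job is handed in; nothing more can be done
None
```

All four supplies are on the staging rail in order of height from the high stop: canister, dropper bottle, carton, flat box. I handed the job in at about 33 s of the 106 s allowed, with the arm clear above the rail; `hand_in` gave no verdict.

**Last checks:** these are wrist-camera readings taken just after each release. A final top view showed all four still upright and one on each pad.

| Item | Distance from pad centre | Angle to rail |
|---|---|---|
| Canister | about 4 mm across the rail | round |
| Dropper bottle | about 2 mm | round |
| Carton | about 1 mm | within 0.5° |
| Flat box | about 1 mm | within 0.5° |

**What disagreed:** the reported TCP height was about 31 mm lower than the real fingertips, as seen in both the wrist and scene cameras.
- **Flat box:** my first grasp closed on air above it. I corrected the height and it then went normally.
- **First three items:** they were gripped higher than planned (the dropper by its cap), but they were set down cleanly.
- **Canister:** it showed no clear contact force before release, so it may have dropped a millimetre or two. It was upright and in place when I checked afterwards.

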